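# Slide the tap-box cover aside and shut the gas tap

### The job

The bench burner is finished with. Push the sliding cover of the tap box along its tray, towards the robot's right, until both taps stand clear of it; then push the tap handle with the round disc on its end clockwise until it is fully shut. Only push: do not lift the cover out of its tray, do not turn the other tap, and leave the plaster models and bur stand where they are.

Things in the scene. Friction and masses are not known exactly. Their poses are not given: they have to be found in the camera images.
- tap_box: fixed grey tray, 110 (x) by 350 (y) mm, top at z 20 mm, with a rim to z 30 mm, 97 mm inside, inner ends at y -165 and +170 mm. Origin at bench level; own y is the slide direction (robot's left, yaw within 0.2 rad), x away from the robot. Two taps stand at x +15, y +35 and +115 mm (either may be the disc-ended one); the -y half is empty for the cover. Hose barbs stick 22 mm out of the back.
- cover: loose aluminium hood, about 0.4 kg, in the tray over both taps, 92 (x) by 140 (y) by 48 mm high, open below; slides along the tray by a push of a few N. Origin: centre of its underside, 20 mm above the bench; axes as the tray's. Starts 70 to 80 mm in +y of the tray's origin, can go to -95 mm (end rim); both taps are clear once it is beyond -55 mm. Its -y end is walled.
- cover_flange (a point): middle of the outer (+y) face of the upright flange across the cover's +y end, 65 mm above the bench: push here towards the tray's -y. The flange is 92 mm wide, 5 mm thick, from 50 to 80 mm above the bench (12 mm above the hood's top); below it that end is open.
- gas_pivot (a point): on the vertical turning axis of the tap to be shut, at its lever's mid height (38 mm above the bench)
- gas_tip (a point): centre of the disc (24 mm across, 10 mm thick, dark dot on top) on the lever of the tap to shut, 40 mm from its pivot axis, 38 mm above the bench. The lever is a steel bar 11 mm wide, 34 to 43 mm above the bench, on a brass hub 28 mm across; nothing is higher than 45 mm. Open it points to the tray's -x (to the robot), shut to the tray's +y.
- gas_lever (a joint): angle of that lever: 0 open, growing clockwise seen from above to 1.57 at its stop, fully shut; starts at 0 to 0.15; friction 0.07 N m, stays where it is left
- air_pivot (a point): the same point of the other tap, 80 mm from the first; leave it alone
- air_tip (a point): 40 mm out on the other tap's lever, which is a plain straight steel bar 45 mm long without disc, otherwise alike; starts at 0 to 0.15 rad
- jaw_white: white plaster jaw model, 75x67x32 mm, loose behind the tray; origin centre of its underside
- jaw_buff: buff plaster jaw model, 75x67x32 mm, loose in front of the tray; origin centre of its underside
- bur_stand: small white stand with polishing burs, 32x68x70 mm, loose behind the tray; origin centre of its underside

How it is judged (in metres and radians):
On the way, in this order (a step that is already met when the one before it is completed fails the run):
1. the cover is pushed along its tray until both taps stand clear of it (y of cover in the frame of tap_box below -0.05 m and value of joint gas_lever below 0.5 rad), for 0.1 s.
2. the disc-ended lever is pushed clockwise to its stop (value of joint gas_lever above 1.42 rad), for 0.2 s.
At the end, for the whole second after the job is handed in: the disc-ended lever is shut (angle over 1.42 of 1.57 rad); the cover lies flat in its tray at rest, its origin more than 50 mm to the -y side of the tray's origin, clear of both taps; the other tap's lever has moved less than 12 mm at its tip, the models and bur stand less than 20 mm (value of joint gas_lever above 1.42 rad and y of cover in the frame of tap_box below -0.05 m and height (world z) of cover below 0.024 m and angle between cover's own z axis and vertical below 0.05 rad and linear speed of cover below 0.02 m/s and distance of air_tip from where it was at the start of the episode below 0.012 m and distance of each of jaw_white, jaw_buff, bur_stand from where it was at the start of the episode below 0.02 m); the robot touches nothing.
It fails at once if the cover is lifted or tipped out of its tray (height (world z) of cover above 0.03 m or angle between cover's own z axis and vertical above 0.2 rad).
It fails at once if the other tap is turned (distance of air_tip from where it was at the start of the episode above 0.012 m).
It fails at once if a plaster model or the bur stand is moved or lifted (distance of any of jaw_white, jaw_buff, bur_stand from where it was at the start of the episode above 0.02 m).
It also fails if it takes over 40 s, if anything falls off the work surface, if the arm or the gripper's body presses on something with over 40 N, if the wrist force passes 120 N, or if a joint passes its speed limit or range.

### The arm

A 6-joint arm with a two-finger parallel gripper is mounted at the origin on a cart in front of the work surface, level with it; the furniture and walls round the work are solid. World frame = base frame: x ahead of the robot, y to its left, z up, the work surface at z = 0. Lengths are in m, angles in degrees, forces in N, time in s.
With the tool pointing down it reaches from about 0.25 to 0.725 m from the base axis. Payload 9.7 kg.
Tool frame: the origin (TCP) lies between the finger pads; the fingertips stand 25 mm ahead of it and the grasp point (between the pads) lies 6 mm ahead of it; z points along the fingers, y is the line along which they close (so a half turn about z gives the same grasp; the last joint's range is limited). The gripper opens to 85 mm and grips with 20 to 120 N. Pads are 22 mm wide; open, the fingers measure 114 mm over their backs; the gripper's body (76 mm by 85 mm) begins 54 mm behind the grasp point. The pads swing forward as they close: fully open they stand 13 mm farther back than shut.
Start: joints at [64.63, 4.979, 10.078, 95.1, 0, 90], TCP at [0.236, 0.497, 0.256] pointing down, gripper open.
Joint ranges: [-179.16, 179.16], [-48.56, 103.87], [-65.8, 70.77], [-126.05, 130.52], [-82.76, 87.17], [-180, 180]. Speed limits (degrees/s): [127.2, 127.2, 147.25, 180, 180, 180].

### API

Orientations are given as [roll, pitch, yaw] about the fixed x, y, z axes, in that order (R = Rz(yaw) Ry(pitch) Rx(roll)).
In Python, from workcell import bot gives the robot as it stands.
- The arm moves only by the tool drive_effector, called after ">>>" in YAML: its name, and indented under it one key for each argument. Schema: {"type":"object","properties":{"ticks":{"type":"array","items":{"type":"object","properties":{"d":{"type":"array","items":{"type":"number"},"minItems":3,"maxItems":3},"rz":{"type":"number"},"aperture":{"type":"number"}},"additionalProperties":false,"required":["aperture"]},"minItems":1,"maxItems":5},"clamp_n":{"type":"number"},"only":{"type":"string"},"quiet":{"type":"boolean"},"lines":{"type":"string"}},"required":["ticks"],"additionalProperties":false}. ticks is a list of rows, 1 to 5 of them, each an object with the fields d (a list: dx, dy, dz in m), rz (a turn about the tool's z in degrees), aperture (the finger opening in m); a field left out counts as zero (the opening has to be given); each row is the pose to reach, as a shift and turn from the pose commanded when the call began, along the tool's axes at that moment; what a row does not reach only later rows make up. A row lasts 1/12 s, in which the tool goes at most 0.0417 m and 7.16 degrees, less where a joint would pass 70% of its speed; a pose out of reach is approached as far as the arm can. The fingers move at their own pace and stop on an object; clamp_n is the grip in N (left out, the last holds). Time passes only in rows, so rows that do not move let the fingers close. The tool returns the time, the measured TCP pose, the force, the opening and the grip force at its end. only (a regular expression) keeps the lines of the reply that match it, lines (a string "A,B") keeps lines A to B, and quiet returns only ok. Input that does not fit is refused with a message, and nothing moves.
- bot.get_obs(): the state, without advancing time (a new reading comes with each control period).
- bot.camera(name): name is "scene" or "top"; returns the picture (400x640x3 uint8, blue, green, red); there is no depth.
- bot.camera_info(name): a dict with "mtx" (3x3 intrinsics, pixels), "k1" (the pictures are not rectified: a ray, as slopes to the right and down, at radius r is drawn at 1 + k1 r^2 times it, then the intrinsics apply), "extrinsics" (4x4, takes a point from camera to world coordinates). Camera axes: x right, y down, z forward; pixel columns grow to the right and rows downward; lengths in m; the calibration is good to about 2 mm. A picture is of the moment at which its call begins. camera_info takes no time and is no camera call.
- bot.job_done(): hands the job in; it is judged then, once.
The state is a dict: "time": time; "q": joint angles; "qd": joint speeds; "joint_efforts": joint torques, N m; "ee_pos": TCP position; "tcp_rot": TCP orientation; "wrist_force": force on the tool from outside, world axes, zero at the start; "torque": the same for the moment, N m; "opening": finger opening in m; "grasp_force": force on a finger pad.
Only numpy, scipy, OpenCV 4.12 (cv2) and the standard library are available. Lean on these libraries where they do the work, as an engineer would, in place of code of your own. Each camera call takes 0.05 s, during which the arm holds its last target. There are 200 camera calls.

## Working session

There is one attempt and no reset: what is moved stays moved. The work goes in short steps, Python scripts to look and compute and a tool call to move; the robot and the scene stay as the last step left them, time stands still between calls to the robot, and variables do not carry over. Pictures are saved under pics/ and viewed, at most 10 in all, crops included, and the job is handed in when it is done.

```bash
ls; mkdir -p pics; python3 - <<'E'
from workcell import bot
import cv2
for n in("top","scene"):
    cv2.imwrite(f"pics/{n}0.png",bot.camera(n)); i=bot.camera_info(n); print(n,i)
o=bot.get_obs(); print(o)
E
```

```text
pics
workcell.py
top {'mtx': array([[478.8078627 ,   0.        , 324.00616803],
       [  0.        , 478.8078627 , 195.21708144],
       [  0.        ,   0.        ,   1.        ]]), 'k1': 0.03302784391922698, 'extrinsics': array([[-0.02810903, -0.98933164,  0.14294329,  0.54491739],
       [-0.99957961,  0.02680299, -0.0110545 , -0.05481579],
       [ 0.00710526, -0.14319393, -0.98966914,  0.90128895],
       [ 0.        ,  0.        ,  0.        ,  1.        ]])}
scene {'mtx': array([[510.54365142,   0.        , 305.66856079],
       [  0.        , 510.54365142, 200.13461367],
       [  0.        ,   0.        ,   1.        ]]), 'k1': -0.1245101826522041, 'extrinsics': array([[-0.65676188, -0.43289316,  0.6174685 ,  0.12966338],
       [-0.75393111,  0.39416074, -0.5255713 ,  0.39070178],
       [-0.01586562, -0.81070391, -0.58524137,  0.56554161],
       [ 0.        ,  0.        ,  0.        ,  1.        ]])}
{'time': 0.1, 'q': array([6.46289000e+01, 5.00788898e+00, 1.00392329e+01, 9.51012058e+01,
       1.86654228e-03, 9.00005306e+01]), 'qd': array([ 0.05097599, -0.04248078,  0.19665414, -0.06411941,  0.00456253,
        0.14307141]), 'joint_efforts': array([-5.62405730e-04, -5.21561337e+01,  4.65655088e+01,  1.60876068e-02,
       -1.69587599e-05,  2.13391178e-05]), 'ee_pos': array([0.23557625, 0.49678871, 0.25565667]), 'tcp_rot': array([-1.79930138e+02, -1.86589390e-03,  1.54628367e+02]), 'wrist_force': array([ 0.24232409, -0.08338215, -0.53335752]), 'torque': array([-0.05002172, -0.03031995, -0.02056857]), 'grasp_force': 0.0, 'opening': 0.08556959265838104}
```

View pics/top0.png

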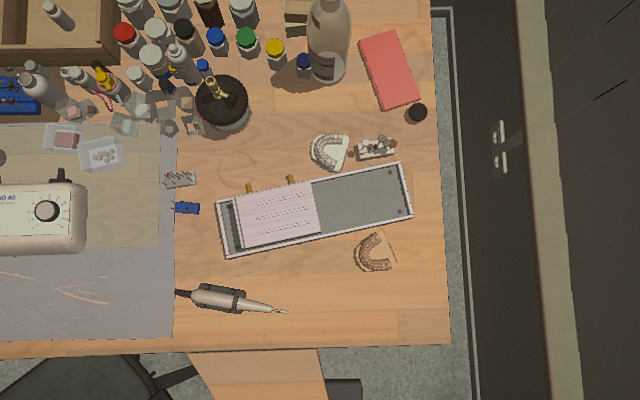

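View pics/scene0.png

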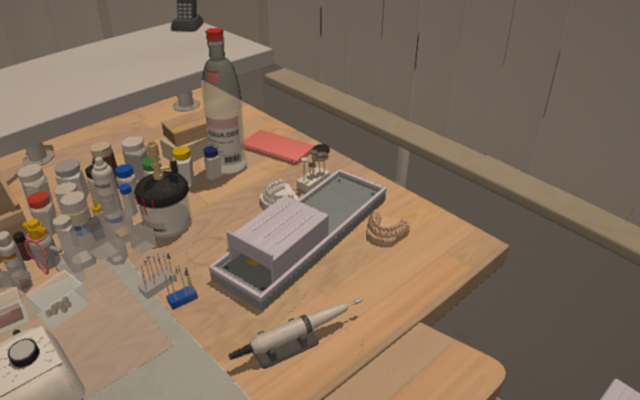

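The top view shows the tray's rim corners near (216,201), (401,162), (412,217) and (226,258). The cover is on its left (+y) half, with its top from about (235,195) to (318,235) and the flange at about (232,222). The jaw models are at (328,150) and (373,252), and the bur stand is at (376,148). Next I'll crop in for precise corners.

```bash
cat > h.py <<'E'
from workcell import bot
import numpy as np, cv2
def ray(n,uv):
    i=bot.camera_info(n); k=i["mtx"]; E=i["extrinsics"]
    p=cv2.undistortPoints(np.float64(uv).reshape(-1,1,2),k,np.array([i["k1"],0,0,0.])).reshape(-1,2)
    return E[:3,3],np.c_[p,np.ones(len(p))]@E[:3,:3].T
def onz(n,uv,z):
    o,d=ray(n,uv); return o+d*((z-o[2])/d[:,2])[:,None]
def proj(n,P):
    i=bot.camera_info(n); E=np.linalg.inv(i["extrinsics"])
    return cv2.projectPoints(np.float64(P).reshape(-1,1,3),cv2.Rodrigues(E[:3,:3])[0],E[:3,3],i["mtx"],np.array([i["k1"],0,0,0.]))[0].reshape(-1,2)
E
python3 - <<'E'
from h import *
m=cv2.imread("pics/top0.png")
print(m[230,229],m[215,270],m[200,360],m[163,398],m[190,407],m[225,150],m[180,200],m[250,300])
w=onz("top",[(216,201),(401,162),(412,217),(226,258)],.03)
print(w,[np.linalg.norm(w[i]-w[i-1]) for i in range(4)])
c=m[135:285,195:430]; cv2.imwrite("pics/c0.png",cv2.resize(c,None,fx=3.4,fy=3.4,interpolation=cv2.INTER_CUBIC))
E
```

```text
[118 129 133] [189 191 198] [121 131 135] [162 166 181] [111 115 126] [123 143 156] [110 144 183] [111 147 184]
[[ 0.66542817  0.13327886  0.03      ]
 [ 0.72921126 -0.20927652  0.03      ]
 [ 0.62621428 -0.2241212   0.03      ]
 [ 0.5614939   0.11485715  0.03      ]] [np.float64(0.10555421007716712), np.float64(0.3484429213779885), np.float64(0.10406124090512481), np.float64(0.3451015016062649)]
```

View pics/c0.png

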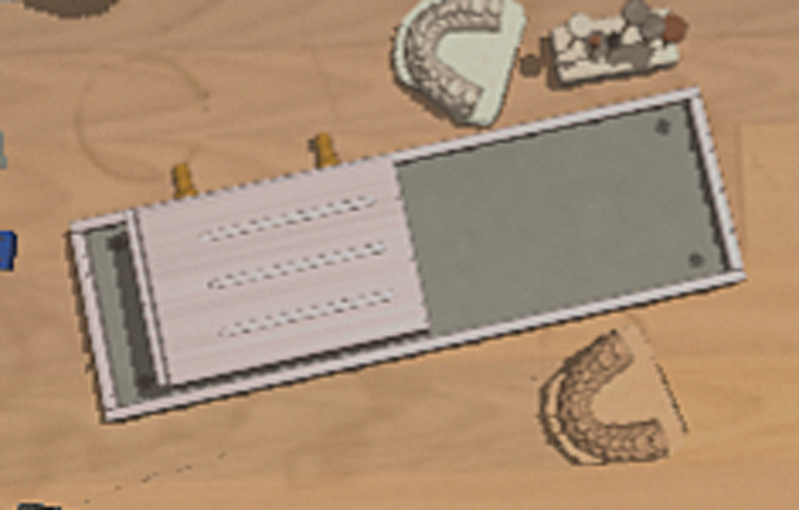

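The crop shows the rim corners clearly, plus the flange's top strip from crop (125,210)-(136,210) to (160,385)-(170,383). Both hose barbs are visible at crop (183,180) and (325,150), which gives a check on the tap y positions. Next I'll turn these into world points.

```bash
python3 - <<'E'
from h import *
f=lambda l:np.array(l)/3.4+[195-.35,135-.35]
w=onz("top",f([(69,229),(698,90),(746,275),(104,421)]),.03)
print(w.round(4),[round(np.linalg.norm(w[i]-w[i-1]),4) for i in range(4)])
yd=(w[0]+w[3]-w[1]-w[2])/2; yd/=np.linalg.norm(yd); ang=np.arctan2(-yd[0],yd[1]); c=w.mean(0); print("yaw",np.degrees(ang),"centre",c)
xd=np.array([yd[1],-yd[0],0])
loc=lambda P:np.c_[(P-c)@xd,(P-c)@yd]
print("tray corners",loc(w).round(4))
print("inner ends z.02/.03",loc(onz("top",f([(85,232),(116,405)]),.03)).round(4),loc(onz("top",f([(690,98),(728,268)]),.03)).round(4))
fl=onz("top",f([(125,211),(159,387)]),.08); print("flange outer",fl.round(4),loc(fl).round(4))
print("hood -y end z.068",loc(onz("top",f([(395,163),(430,333)]),.068)).round(4))
print("barbs",loc(onz("top",f([(183,180),(325,150)]),.03)).round(4))
E
```

```text
[[ 0.6636  0.1352  0.03  ]
 [ 0.7309 -0.2074  0.03  ]
 [ 0.6288 -0.228   0.03  ]
 [ 0.5607  0.1162  0.03  ]] [np.float64(0.1047), np.float64(0.3491), np.float64(0.1042), np.float64(0.3509)]
yaw 11.1529370768345 centre [ 0.64601334 -0.04600577  0.03      ]
tray corners [[ 0.0523  0.1744]
 [ 0.0521 -0.1748]
 [-0.0521 -0.1753]
 [-0.0523  0.1757]]
inner ends z.02/.03 [[ 0.0488  0.1663]
 [-0.0455  0.1679]] [[ 0.0487 -0.1694]
 [-0.0463 -0.1668]]
flange outer [[0.6653 0.096  0.08  ]
 [0.5758 0.0791 0.08  ]] [[ 0.0464  0.1356]
 [-0.0447  0.1363]]
hood -y end z.068 [[ 0.0425 -0.0038]
 [-0.0475 -0.0021]]
barbs [[0.0651 0.1094]
 [0.0643 0.0311]]
```

The sizes check out: flange 91 mm, hood 139 mm, tray yaw 11.15°. The flange's outer face is at about (0.620, 0.087).

```bash
cat >> h.py <<'E'
from scipy.spatial.transform import Rotation as Ro
C=np.array([.6460,-.0460,0]); YAW=11.15; a=np.radians(YAW)
XD=np.array([np.cos(a),np.sin(a),0]); YD=np.array([-np.sin(a),np.cos(a),0])
def T(x,y,z): return C+x*XD+y*YD+np.array([0,0,z])
def shift(P):
    o=bot.get_obs(); R=Ro.from_euler("xyz",o["tcp_rot"],degrees=True).as_matrix()
    d=R.T@(P-o["ee_pos"]); e=o["ee_pos"]-C
    print("shift",d.round(4),"turn",round((o["tcp_rot"][2]-90-YAW),2),"local",(e@XD).round(4),(e@YD).round(4),"z",o["ee_pos"][2].round(4),"F",o["wrist_force"].round(1),"t",round(o["time"],2))
E
python3 -c "
from h import *
shift(T(0,.175,.25))"
```

>>> drive_effector:
  ticks:
    - {"d": [-0.039, -0.013, 0], "rz": 7, "aperture": 0}
    - {"d": [-0.078, -0.027, 0], "rz": 14, "aperture": 0}
    - {"d": [-0.117, -0.04, 0], "rz": 21, "aperture": 0}
    - {"d": [-0.156, -0.054, 0], "rz": 28, "aperture": 0}
    - {"d": [-0.195, -0.067, 0], "rz": 35, "aperture": 0}
  clamp_n: 40

```text
time: 0.52
ee_pos: [0.384, 0.3512, 0.2561]
tcp_rot: [-180.0, 0.0, 119.3]
wrist_force: [0.1, -0.0, 0.5]
opening: 0.0257
grasp_force: 0.0
```

```bash
python3 -c "
from h import *
shift(T(0,.175,.25))"
```

```text
shift [-0.3084  0.0886  0.0061] turn 18.16 local -0.1803 0.4404 z 0.2561 F [ 0.1 -0.   0.5] t 0.52
```

>>> drive_effector:
  ticks:
    - {"d": [-0.039, 0.011, 0], "rz": 6, "aperture": 0}
    - {"d": [-0.078, 0.022, 0], "rz": 12, "aperture": 0}
    - {"d": [-0.117, 0.033, 0], "rz": 18.2, "aperture": 0}
    - {"d": [-0.156, 0.045, 0], "rz": 18.2, "aperture": 0}
    - {"d": [-0.195, 0.056, 0], "rz": 18.2, "aperture": 0}

```text
time: 0.93
ee_pos: [0.5293, 0.2093, 0.256]
tcp_rot: [-180.0, -0.0, 101.4]
wrist_force: [-0.1, 0.1, -0.5]
opening: -0.0
grasp_force: 0.0
```

>>> drive_effector:
  ticks:
    - {"d": [-0.037, -0.0, 0], "aperture": 0}
    - {"d": [-0.074, 0, 0.02], "aperture": 0}
    - {"d": [-0.111, 0, 0.05], "aperture": 0}
    - {"d": [-0.111, 0, 0.08], "aperture": 0}
    - {"d": [-0.111, 0, 0.08], "aperture": 0}

```text
time: 1.35
ee_pos: [0.5479, 0.0996, 0.1693]
tcp_rot: [-179.4, 0.0, 101.2]
wrist_force: [-0.1, -0.2, -1.3]
opening: 0.0003
grasp_force: 0.0
```

```bash
python3 -c "
from h import *
shift(T(0,.175,.085))"
```

```text
shift [0.013  0.069  0.0837] turn 0.09 local -0.0681 0.1619 z 0.1693 F [-0.1 -0.2 -1.3] t 1.35
```

>>> drive_effector:
  ticks:
    - {"d": [0.013, 0.035, 0], "aperture": 0}
    - {"d": [0.013, 0.069, 0.02], "aperture": 0}
    - {"d": [0.013, 0.069, 0.055], "aperture": 0}
    - {"d": [0.013, 0.069, 0.0837], "aperture": 0}
    - {"d": [0.013, 0.069, 0.0837], "aperture": 0}

```text
time: 1.77
ee_pos: [0.6129, 0.1295, 0.087]
tcp_rot: [-179.5, -0.0, 101.5]
wrist_force: [-1.5, 0.1, -1.2]
opening: 0.0002
grasp_force: 0.0
```

```bash
python3 -c "
from h import *
import cv2
shift(T(0,.125,.085))
c=bot.camera('scene')[120:320,160:420]; cv2.imwrite('pics/s1.png',cv2.resize(c,None,fx=3,fy=3))"
```

```text
shift [-0.0535 -0.0018  0.002 ] turn 0.35 local 0.0015 0.1785 z 0.087 F [-1.5  0.1 -1.2] t 1.77
```

View pics/s1.png

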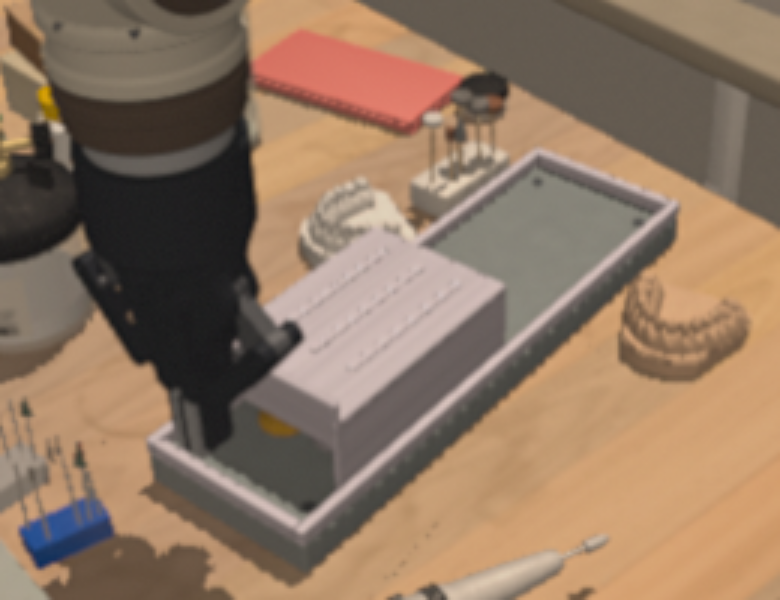

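The closed fingers stand just outside the flange at the right height, with crop tip about (205,450). The cover is flat and nothing has been touched. Next is the push.

>>> drive_effector:
  ticks:
    - {"d": [-0.02, -0.0018, 0.002], "aperture": 0}
    - {"d": [-0.03, -0.0018, 0.002], "aperture": 0}
    - {"d": [-0.04, -0.0018, 0.002], "aperture": 0}
    - {"d": [-0.054, -0.0018, 0.002], "aperture": 0}
    - {"d": [-0.068, -0.0018, 0.002], "aperture": 0}

```text
time: 2.23
ee_pos: [0.628, 0.0622, 0.0937]
tcp_rot: [179.8, -0.1, 101.5]
wrist_force: [-2.0, 6.8, 4.5]
opening: -0.0
grasp_force: 3.1
```

```bash
python3 -c "
from h import *
shift(T(0,-.0065,.085))"
```

```text
shift [-0.1161 -0.004   0.0085] turn 0.33 local 0.0033 0.1096 z 0.0937 F [-2.   6.8  4.5] t 2.23
```

>>> drive_effector:
  ticks:
    - {"aperture": 0}
    - {"aperture": 0}

```text
time: 2.4
ee_pos: [0.6275, 0.0611, 0.0922]
tcp_rot: [179.9, 0.0, 101.3]
wrist_force: [0.2, -0.9, 0.4]
opening: 0.0001
grasp_force: 0.0
```

```bash
python3 -c "
from h import *
import cv2
shift(T(0,-.0065,.085))
c=bot.camera('scene')[120:320,160:420]; cv2.imwrite('pics/s2.png',cv2.resize(c,None,fx=3,fy=3))"
```

```text
shift [-0.1151 -0.003   0.0072] turn 0.19 local 0.0026 0.1087 z 0.0922 F [ 0.2 -0.9  0.4] t 2.4
```

View pics/s2.png

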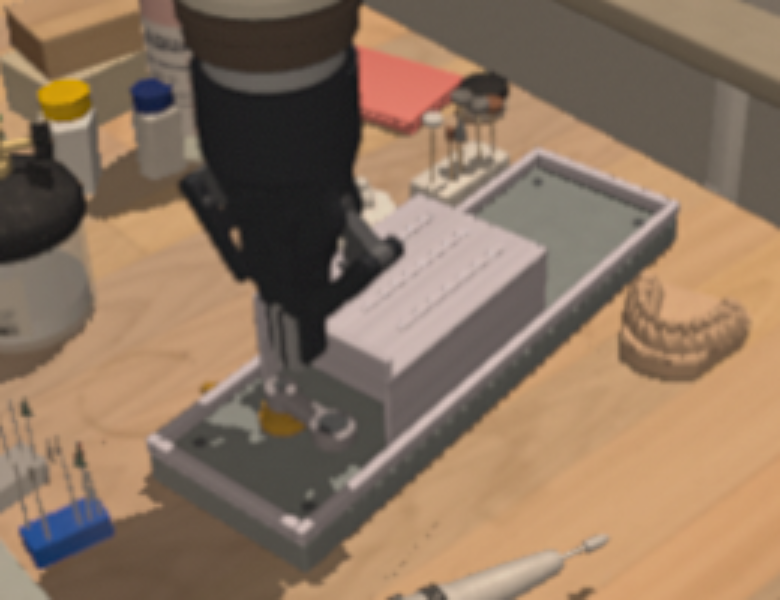

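The cover has slid, still flat. A tap with a disc-ended lever is now uncovered at crop (330,425), so the gas tap is the +115 one. I'll correct z and push on.

>>> drive_effector:
  ticks:
    - {"d": [-0.015, -0.003, 0.007], "aperture": 0}
    - {"d": [-0.03, -0.003, 0.007], "aperture": 0}
    - {"d": [-0.045, -0.003, 0.007], "aperture": 0}
    - {"d": [-0.06, -0.003, 0.007], "aperture": 0}
    - {"d": [-0.075, -0.003, 0.007], "aperture": 0}

```text
time: 2.87
ee_pos: [0.639, -0.0132, 0.0836]
tcp_rot: [-180.0, -0.0, 101.5]
wrist_force: [-0.6, 2.2, 0.0]
opening: -0.0005
grasp_force: 1.2
```

```bash
python3 -c "
from h import *
shift(T(0,-.0065,.085))"
```

```text
shift [-0.04    0.0003 -0.0014] turn 0.31 local -0.0005 0.0335 z 0.0836 F [-0.6  2.2  0. ] t 2.87
```

>>> drive_effector:
  ticks:
    - {"d": [-0.013, 0, 0], "aperture": 0}
    - {"d": [-0.025, 0, 0], "aperture": 0}
    - {"d": [-0.035, 0, 0], "aperture": 0}
    - {"d": [-0.04, 0, 0], "aperture": 0}
    - {"d": [-0.04, 0, 0], "aperture": 0}

```text
time: 3.28
ee_pos: [0.6471, -0.0531, 0.0836]
tcp_rot: [180.0, 0.0, 101.3]
wrist_force: [0.1, -0.2, 0.3]
opening: -0.0003
grasp_force: 0.0
```

```bash
python3 -c "
from h import *
shift(T(0,-.0065,.085))"
```

```text
shift [ 0.0007  0.0003 -0.0014] turn 0.2 local -0.0003 -0.0072 z 0.0836 F [ 0.1 -0.2  0.3] t 3.28
```

>>> drive_effector:
  ticks:
    - {"d": [0.02, 0, -0.02], "aperture": 0}
    - {"d": [0.02, -0.03, -0.06], "aperture": 0}
    - {"d": [0.02, -0.07, -0.09], "aperture": 0}
    - {"d": [0.02, -0.11, -0.11], "aperture": 0}
    - {"d": [0.02, -0.15, -0.13], "aperture": 0}

```text
time: 3.7
ee_pos: [0.514, -0.0578, 0.2047]
tcp_rot: [179.9, 0.1, 101.5]
wrist_force: [-0.2, -0.4, 0.4]
opening: 0.0002
grasp_force: 0.0
```

>>> drive_effector:
  ticks:
    - {"d": [0, -0.04, 0], "aperture": 0}
    - {"d": [0, -0.08, 0], "aperture": 0}
    - {"d": [0, -0.12, 0], "aperture": 0}
    - {"d": [0, -0.12, 0], "aperture": 0}

```text
time: 4.03
ee_pos: [0.3924, -0.0821, 0.2044]
tcp_rot: [180.0, 0.1, 101.4]
wrist_force: [0.8, -0.0, 0.6]
opening: 0.0003
grasp_force: 0.0
```

```bash
python3 -c "
from h import *
import cv2
shift(T(0,0,.1))
m=bot.camera('top'); cv2.imwrite('pics/top1.png',m)
cv2.imwrite('pics/c1.png',cv2.resize(m[135:285,195:430],None,fx=3.4,fy=3.4,interpolation=cv2.INTER_CUBIC))"
```

```text
shift [-0.0145  0.2557  0.1044] turn 0.22 local -0.2558 0.0136 z 0.2044 F [ 0.8 -0.   0.6] t 4.03
```

View pics/c1.png

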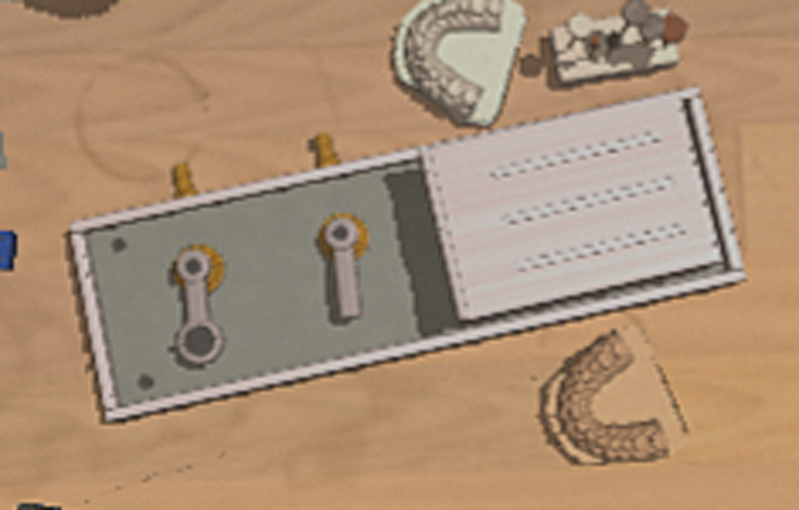

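The cover lies in the -y half, with its flange at crop (430-465, 150-320), and both taps are clear. The gas disc is at crop (199,342) with its pivot top at (193,265). The plain air lever runs from (341,233) to (348,315).

```bash
python3 - <<'E'
from h import *
f=lambda l:np.array(l)/3.4+[195-.35,135-.35]
L=lambda P:np.c_[(P-C)@XD,(P-C)@YD].round(4)
p=onz("top",f([(199,342),(193,265),(341,233),(348,318)]),.043)
print("disc,pivot,airpivot,airend",p.round(4),L(p),np.linalg.norm(p[0]-p[1]),np.linalg.norm(p[1]-p[2]))
print("flange",L(onz("top",f([(424,148),(464,322)]),.08)))
E
```

```text
disc,pivot,airpivot,airend [[ 0.6001  0.0641  0.043 ]
 [ 0.6409  0.067   0.043 ]
 [ 0.6558 -0.0115  0.043 ]
 [ 0.6105 -0.0143  0.043 ]] [[-0.0237  0.1169]
 [ 0.0168  0.1119]
 [ 0.0163  0.0319]
 [-0.0287  0.0379]] 0.04085049554650631 0.07992488754297342
flange [[ 0.0448 -0.0198]
 [-0.0467 -0.0199]]
```

```bash
python3 - <<'E'
from h import *
q=np.array([.6129,.1295,0])
for z in(.075,.062,.049): print(z,((proj("scene",[q+[0,0,z]-.0145*XD+s*.011*YD for s in(-1,1)])-[160,120])*3).round(0).tolist())
shift(T(-.024,.075,.11))
E
```

```text
0.075 [[238.0, 421.0], [205.0, 446.0]]
0.062 [[240.0, 441.0], [208.0, 467.0]]
0.049 [[243.0, 461.0], [211.0, 486.0]]
shift [0.0612 0.229  0.0949] turn 0.2 local -0.253 0.0132 z 0.2045 F [ 1.4  0.2 -0.7] t 4.08
```

The tip matches 25 mm ahead when shut. I'll go above the gap between the levers, then down.

>>> drive_effector:
  ticks:
    - {"d": [0.01, 0.038, 0], "aperture": 0}
    - {"d": [0.02, 0.077, 0], "aperture": 0}
    - {"d": [0.03, 0.115, 0], "aperture": 0}
    - {"d": [0.04, 0.153, 0], "aperture": 0}
    - {"d": [0.05, 0.19, 0.02], "aperture": 0}

```text
time: 4.5
ee_pos: [0.5764, 0.006, 0.1867]
tcp_rot: [179.7, 0.1, 101.5]
wrist_force: [1.3, -0.3, 1.3]
opening: -0.0001
grasp_force: 0.0
```

>>> drive_effector:
  ticks:
    - {"d": [0.011, 0.038, 0.03], "aperture": 0}
    - {"d": [0.011, 0.038, 0.06], "aperture": 0}
    - {"d": [0.011, 0.038, 0.075], "aperture": 0}
    - {"d": [0.011, 0.038, 0.075], "aperture": 0}

```text
time: 4.83
ee_pos: [0.6065, 0.0236, 0.1034]
tcp_rot: [-179.6, -0.1, 101.5]
wrist_force: [0.2, 0.0, 0.4]
opening: 0.0003
grasp_force: 0.0
```

```bash
python3 -c "
from h import *
shift(T(-.024,.075,.054))"
```

```text
shift [-0.001   0.0016  0.0494] turn 0.35 local -0.0253 0.0759 z 0.1034 F [0.2 0.  0.4] t 4.83
```

>>> drive_effector:
  ticks:
    - {"d": [-0.001, 0.0016, 0.02], "aperture": 0}
    - {"d": [-0.001, 0.0016, 0.035], "aperture": 0}
    - {"d": [-0.001, 0.0016, 0.046], "aperture": 0}
    - {"d": [-0.001, 0.0016, 0.048], "aperture": 0}
    - {"d": [-0.001, 0.0016, 0.048], "aperture": 0}

```text
time: 5.25
ee_pos: [0.6095, 0.022, 0.0613]
tcp_rot: [-180.0, 0.0, 101.4]
wrist_force: [-0.0, -0.5, 0.5]
opening: 0.0001
grasp_force: 0.0
```

```bash
python3 - <<'E'
from h import *
shift(T(-.024,.075,.054))
P=np.array([.0165,.112])
for th in(.12,.4,.8,1.2,1.57):
    u=np.array([-np.cos(th),np.sin(th)]);t=np.array([np.sin(th),np.cos(th)])
    print(th,(P+.04*u-.025*t).round(4))
E
```

```text
shift [ 0.0012 -0.0013  0.0073] turn 0.28 local -0.0227 0.0738 z 0.0613 F [-0.  -0.5  0.5] t 5.25
0.12 [-0.0262  0.092 ]
0.4 [-0.0301  0.1046]
0.8 [-0.0293  0.1233]
1.2 [-0.0213  0.1402]
1.57 [-0.0085  0.152 ]
```

>>> drive_effector:
  ticks:
    - {"d": [0.01, -0.004, 0.004], "aperture": 0}
    - {"d": [0.02, -0.007, 0.004], "aperture": 0}
    - {"d": [0.03, -0.008, 0.004], "aperture": 0}
    - {"d": [0.04, -0.009, 0.004], "aperture": 0}
    - {"d": [0.049, -0.008, 0.004], "aperture": 0}

```text
time: 5.67
ee_pos: [0.5917, 0.0693, 0.058]
tcp_rot: [179.9, 0.1, 101.4]
wrist_force: [1.6, -5.5, 1.4]
opening: 0.0001
grasp_force: 2.1
```

```bash
python3 -c "
from h import *
shift(T(-.02,.14,.058))
import cv2
m=bot.camera('scene');cv2.imwrite('pics/s3.png',cv2.resize(m[180:320,190:390],None,fx=3.5,fy=3.5))"
```

```text
shift [ 0.0163  0.0111 -0.    ] turn 0.28 local -0.031 0.1236 z 0.058 F [ 1.6 -5.5  1.4] t 5.67
```

View pics/s3.png

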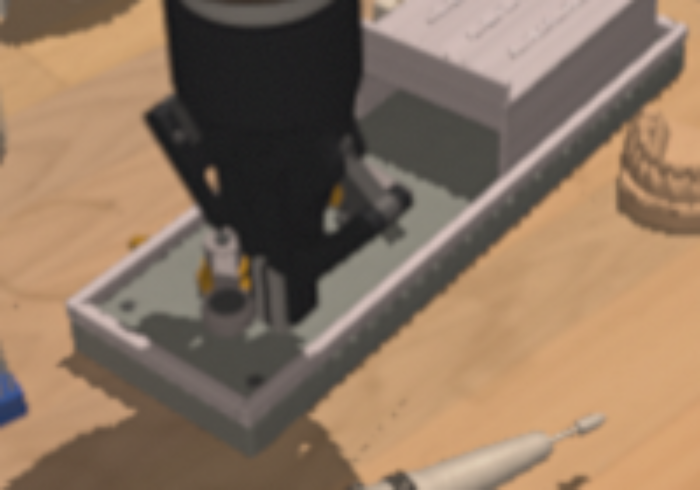

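The disc, at crop (228,305), has swung about halfway, with the fingers behind it. I'll continue the arc.

>>> drive_effector:
  ticks:
    - {"d": [0.008, 0.004, 0], "aperture": 0}
    - {"d": [0.016, 0.01, 0], "aperture": 0}
    - {"d": [0.022, 0.016, 0], "aperture": 0}
    - {"d": [0.026, 0.021, 0], "aperture": 0}
    - {"d": [0.026, 0.024, 0], "aperture": 0}

```text
time: 6.13
ee_pos: [0.6101, 0.1001, 0.0571]
tcp_rot: [-180.0, -0.1, 101.5]
wrist_force: [-9.9, 2.5, 4.1]
opening: 0.0002
grasp_force: 5.7
```

```bash
python3 -c "
from h import *
shift(T(-.0085,.15,.058))"
```

```text
shift [-0.0003 -0.0015 -0.0009] turn 0.36 local -0.007 0.1503 z 0.0571 F [-9.9  2.5  4.1] t 6.13
```

>>> drive_effector:
  ticks:
    - {"d": [0, 0.002, 0], "aperture": 0}
    - {"d": [0, 0.003, 0], "aperture": 0}
    - {"d": [0, 0.003, 0], "aperture": 0}
    - {"d": [0, 0.003, 0], "aperture": 0}

```text
time: 6.47
ee_pos: [0.6107, 0.1002, 0.0568]
tcp_rot: [-179.7, -0.2, 101.5]
wrist_force: [-15.6, 3.7, 8.8]
opening: -0.0001
grasp_force: 8.8
```

>>> drive_effector:
  ticks:
    - {"d": [0, -0.012, 0], "aperture": 0}
    - {"d": [0, -0.015, -0.02], "aperture": 0}
    - {"d": [0, -0.015, -0.06], "aperture": 0}
    - {"d": [0, -0.03, -0.1], "aperture": 0}
    - {"d": [0, -0.07, -0.13], "aperture": 0}

```text
time: 6.88
ee_pos: [0.5538, 0.0875, 0.1843]
tcp_rot: [179.8, -0.0, 101.5]
wrist_force: [0.8, 0.0, 1.5]
opening: 0.0002
grasp_force: 0.0
```

>>> drive_effector:
  ticks:
    - {"d": [0, -0.04, 0], "aperture": 0}
    - {"d": [0, -0.08, 0], "aperture": 0}
    - {"d": [0, -0.12, 0], "aperture": 0}
    - {"d": [0, -0.16, 0], "aperture": 0}
    - {"d": [0, -0.16, 0], "aperture": 0}

```text
time: 7.3
ee_pos: [0.3898, 0.0544, 0.1822]
tcp_rot: [180.0, -0.0, 101.4]
wrist_force: [1.7, -0.0, 0.0]
opening: -0.0001
grasp_force: 0.0
```

```bash
python3 -c "
from h import *
import cv2
m=bot.camera('top')
cv2.imwrite('pics/c2.png',cv2.resize(m[135:285,195:430],None,fx=3.4,fy=3.4,interpolation=cv2.INTER_CUBIC))"
```

```text
(no output)
```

View pics/c2.png

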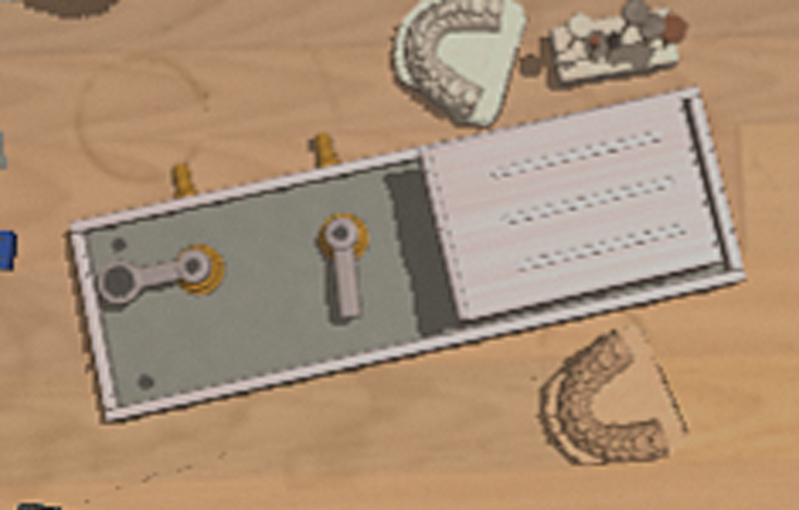

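The lever now lies along the tray's +y: disc at crop (118,283), pivot at (193,265), against its stop. The air lever, cover, models and bur stand are unchanged.

```bash
python3 -c "
from workcell import bot
print(bot.job_done())"
```

```text
the job is handed in; nothing more can be done
None
```

The job is handed in: the cover sits about 87 mm to the -y side with both taps clear, the disc-ended tap is fully shut, and the last picture shows nothing else moved; no verdict was returned.

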